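# Put a loose valve in its stock tray and slide the tray into the empty rack bay

## Robot

A 6-joint arm with a two-finger parallel gripper is mounted at the origin on the work surface. World frame = base frame: x ahead of the robot, y to its left, z up, the work surface at z = 0. Lengths are in m, angles in rad, forces in N, time in s.
With the tool pointing down it reaches from about 0.275 to 0.825 m from the base axis. Payload 4.9 kg.
Tool frame: the origin (TCP) lies midway between the tips of the shut fingers; the grasp point (between the pads) lies 19 mm behind it (grip_point_offset is the distance from the TCP to the grasp point, in m); z points along the fingers, y is the line along which they close (so a half turn about z gives the same grasp; the last joint's range is limited). The gripper opens to 85 mm and grips with 20 to 120 N. Pads are 22 mm wide; open, the fingers measure 114 mm over their backs; the gripper's body (76 mm by 85 mm) begins 54 mm behind the grasp point. The pads swing forward as they close: fully open they stand 13 mm farther back than shut.
Start: joints at [-1.382, 0.326, -0.193, 1.052, 0, 1.437], TCP at [0.174, -0.522, 0.231] pointing down, gripper open.
Joint ranges: [-2.65, 2.65], [-0.97, 1.79], [-1.3, 1.35], [-1.93, 2.1], [-1.47, 1.37], [-3.14, 3.14]. Speed limits (rad/s): [2.57, 2.57, 3.14, 3.14, 3.14, 3.14].

## Interface

Orientations are given as a rotation vector (axis times angle).
In Python, from cell import * gives the robot as it stands. Calls block until the motion is done:
- movep(position, orientation): joint-space move of the TCP to a pose.
- move_l(position, velocity=0.15, rot=None, until_force=None): straight line of the TCP; rot=None keeps the orientation; velocity is the mean speed in m/s. With until_force (N) it stops when the force on the tool has changed by that much, and returns True; else False.
- set_joints(angles): joint-space move.
- let_go() and grab(newtons=None): open the fingers fully, or close them until they stop; newtons is the grip in N (None keeps the last).
- sleep(seconds).
- ik(position, orientation): joint angles nearest the present ones, or None.
- get_state(): the state.
- grab_frame(name): name is "scene" or "top" or "wrist"; returns a dict with "img" (384x512x3 uint8, red, green, blue), "fx", "fy", "cx", "cy" (pixels), "cam_to_world" (4x4, takes a point from camera to world coordinates); the wrist camera has in their place "T_tool_cam" (4x4, takes a point from camera to tool coordinates, whose origin is the TCP and whose axes are the flange's). Camera axes: x right, y down, z forward; pixel columns grow to the right and rows downward; lengths in m; the calibration is good to about 2 mm. The wrist camera is an equidistant fisheye: a pixel r from the principal point sees the ray r / f radians off the axis. A picture is of the moment at which its call begins: read the wrist's pose just before it. There is no depth.
A pose or a line that the arm cannot do raises MotionError and nothing moves.
- sign_off(): hands the job in; it is judged then, once.
Trained networks look in the newest picture that a camera, given by its name, has taken for a name from the list of things; names that differ only in an ending like _2 or _b are one class to them, and where a whole thing is asked for, a point or a joint stands for the part that bears it (a point fixed in the world has none). Each returns a list of dicts, best first, with "score" (0 to 1); they miss things now and then, are a little off and sometimes report something else, mostly with a low value. They report only what shows in the picture. A call takes as long as a camera call. They do not tell look-alikes from the thing itself.
- spot_in(camera, name): "centre" ([column, row] in pixels, amid what is visible of it).
- silhouettes(camera, name): "mask" (384x512 bool, what is visible of it) and "centre" ([column, row] in pixels, amid what is visible of it).
- tip_of(camera, name): "centre" ([column, row] in pixels: a listed point, or the origin of a listed thing).
The state is a dict: "clock": time; "q": joint angles; "joint_velocities": joint speeds; "tau": joint torques, N m; "position": TCP position; "eef_rot": TCP orientation; "contact_force": force on the tool from outside, world axes, zero at the start; "wrist_torque": the same for the moment, N m; "finger_gap": opening from 0.0 (shut) to 1.0 (fully open); "grasp_force": force on a finger pad.
Only numpy, scipy, OpenCV 4.12 (cv2) and the standard library are available. Lean on these libraries where they do the work, as an engineer would, in place of code of your own. Each camera call takes 0.05 s, during which the arm holds its last target. There are 200 camera calls.

## Task

Lay the loose brass valve flat on its underside, handle up, in the empty half of the steel stock tray, beside the union that is already there. Then slide the tray along the bench, without lifting or tipping it, through the front opening of the one empty bay of the low rack until it is fully home against the buffers at the back. Leave the union where it is in the tray and do not shove or knock over anything else on the bench.

Things in the scene. Friction and masses are not known exactly. Their poses are not given: they have to be found in the camera images.
- tray: Loose open steel tray, 120 (its x) x 112 (y) x 34 mm high, walls and floor 3 mm, about 0.35 kg. Origin: centre of underside, z up. A full-height 3 mm divider along x at y = 0 makes two lanes 51 mm wide, 114 mm long inside, centres at y = +27 mm (empty) and -27 mm (union). Starts left or right on the bench with x within 25 degrees of the rack's x; its +x end goes into the bay first.
- valve: Loose brass valve on the bench: body 95 (its x) x 30 (y) x 30 mm high, hexagonal ends, flat underside; on top a steel wing handle, an upright bar 56 mm long (along x), 10 mm thick (y), 32 to 52 mm above the underside, to be pinched from above. Origin: centre of underside, z up. About 0.28 kg. Either end may lead in the tray.
- union: Loose brass pipe union, 95 mm long (its x) x 35 mm wide x 33 mm high over its hexagon nut, without handle, lying in the tray's -y lane; it rides along in the tray. Origin: centre of its underside, z up.
- rack: Fixed low grey rack, open front to the robot. Origin: bench level, middle of front plane; x into the rack, z up. 140 deep, 447 wide, 74 mm high; three bays at y = -145, 0, 145 mm, openings 133 wide x 64 mm high, partitions 12 mm, no floor (trays slide on the bench). Beams 20 mm deep, 10 mm thick cross the front and rear tops; between them it is open above, so the empty bay shows.
- empty_bay: The one empty bay (any of the three). Origin: on the bench, where the tray's origin is when fully home; axes as the rack's. It lies 50 mm behind the rack's front plane, so the home tray stands out 10 mm in front. Two black rubber buffers at the back, faces at x = +61 mm, stop the tray (1 mm play).
- full_bay_a: Fixed full tray of stock in another bay, same outer size as the tray, brass sleeves standing in it up to 39 mm high. Origin: centre of its underside, axes as the rack's.
- full_bay_b: Fixed full tray of stock in the third bay, same outer size, galvanised sleeves standing in it up to 48 mm high. Origin: centre of its underside, axes as the rack's.
- coupling_a: Bystander: galvanised coupling standing upright on the bench in front of full_bay_a, 47 mm diameter, 62 mm high. Origin: centre of its underside.
- coupling_b: Bystander: the same coupling standing in front of full_bay_b, 47 mm diameter, 62 mm high. Origin: centre of its underside.
- elbow: Bystander: galvanised pipe elbow lying flat far to the left, about 75 x 80 x 36 mm. Origin: underside, in the middle of its long leg.
- carton: Bystander: small cardboard carton far to the right, 100 x 70 x 50 mm. Origin: centre of its underside.
- wrench: Bystander: steel wrench 190 mm long lying far to the left. Origin: its underside, near the middle.
- mug: Bystander: white mug far to the left, 80 mm diameter, 90 mm high. Origin: centre of its underside.
- oil: Bystander: grey plastic bottle far to the right, 56 mm diameter, 150 mm high. Origin: centre of its underside.
Mind the look-alikes: they are no part of the job. What is shaped like the union but green or purple is not meant. Leave any purple look-alike of the tray alone.

How it is judged:
By the outcome, as a careful person would: the job done as asked, in the order asked, and still so for the second after the job is handed in, with the robot touching nothing.
It also fails if it takes over 72 s, if anything falls off the work surface, if the arm or the gripper's body presses on something with over 40 N, if the wrist force passes 120 N, or if a joint passes its speed limit or range.

## Working session

There is one attempt and no reset: what is moved stays moved. The work goes in short steps, each a Python script; the robot and the scene stay as the last script left them, time stands still between calls to the robot, and variables do not carry over. Pictures are saved under pics/ and viewed, at most 10 in all, crops included, and the job is handed in when it is done.

```bash
mkdir -p pics; ls
python3 - <<'E'
from cell import *
import cv2,numpy as np
s=get_state();print(s['clock'],s['position'],s['eef_rot'],s['finger_gap'])
ims=[]
for c in ['scene','top']:
    f=grab_frame(c);cv2.imwrite(f'pics/{c}0.png',f['img'][:,:,::-1]);ims.append(f['img'])
    print(c,f['fx'],f['fy'],f['cx'],f['cy'],np.round(f['cam_to_world'],4).tolist())
    for n in ['tray','valve','union','rack','empty_bay','full_bay_a','coupling_a']:
        print(n,[(np.round(d['centre']).tolist(),round(d['score'],2)) for d in tip_of(c,n)],[(np.round(d['centre']).tolist(),round(d['score'],2)) for d in spot_in(c,n)])
E
```

```text
pics
0.0 [ 0.1743531  -0.52101038  0.2304872 ] [-3.09901159e+00 -5.04538558e-01  9.73912522e-05] 1.0046195313624087
scene 419.3541851213269 419.3541851213269 252.58292422745512 194.1891404357038 [[0.6814, 0.4668, -0.5637, 1.1398], [0.7318, -0.4231, 0.5342, -0.6033], [0.0109, -0.7766, -0.6299, 0.7259], [0.0, 0.0, 0.0, 1.0]]
tray [([253.0, 125.0], 0.89), ([197.0, 205.0], 0.63)] [([254.0, 120.0], 0.87), ([200.0, 200.0], 0.84)]
valve [([276.0, 161.0], 0.92), ([397.0, 164.0], 0.72)] [([275.0, 153.0], 0.72)]
union [([206.0, 348.0], 0.93), ([198.0, 212.0], 0.81), ([126.0, 209.0], 0.59)] [([125.0, 203.0], 0.81), ([192.0, 204.0], 0.74)]
rack [([280.0, 223.0], 0.63)] [([297.0, 238.0], 0.62)]
empty_bay [([132.0, 320.0], 0.7)] [([365.0, 207.0], 0.56)]
full_bay_a [([245.0, 260.0], 0.97), ([289.0, 233.0], 0.86)] [([243.0, 249.0], 0.68), ([290.0, 220.0], 0.55)]
coupling_a [([264.0, 213.0], 0.83), ([216.0, 243.0], 0.71)] [([265.0, 199.0], 0.6)]
top 366.0923200260363 366.0923200260363 256.48801352111764 192.23869662528162 [[-0.0185, -0.994, 0.1078, 0.3707], [-0.9997, 0.0204, 0.0164, -0.0269], [-0.0185, -0.1074, -0.994, 1.0855], [0.0, 0.0, 0.0, 1.0]]
tray [([296.0, 207.0], 0.85), ([162.0, 284.0], 0.71), ([397.0, 205.0], 0.6)] [([159.0, 288.0], 0.66), ([293.0, 212.0], 0.59)]
valve [([398.0, 145.0], 0.75), ([200.0, 218.0], 0.54)] [([202.0, 215.0], 0.57)]
union [([371.0, 102.0], 0.9), ([349.0, 246.0], 0.67), ([303.0, 209.0], 0.52), ([312.0, 167.0], 0.42)] [([306.0, 205.0], 0.85), ([373.0, 101.0], 0.84), ([351.0, 250.0], 0.83)]
rack [([257.0, 153.0], 0.79)] [([262.0, 109.0], 0.85)]
empty_bay [] [([211.0, 109.0], 0.83), ([258.0, 128.0], 0.7)]
full_bay_a [([258.0, 134.0], 0.97), ([307.0, 137.0], 0.72)] [([256.0, 129.0], 0.87), ([309.0, 131.0], 0.71)]
coupling_a [([256.0, 167.0], 0.65), ([314.0, 167.0], 0.59)] [([258.0, 164.0], 0.47)]
```

Run:
```python
import cv2
a=cv2.imread('pics/top0.png');cv2.imwrite('pics/top0c.png',cv2.resize(a[60:330,110:450],(756,600),interpolation=cv2.INTER_CUBIC))
b=cv2.imread('pics/scene0.png');cv2.imwrite('pics/scene0c.png',cv2.resize(b,(800,600),interpolation=cv2.INTER_CUBIC))
```

```text
(no output)
```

View pics/top0c.png

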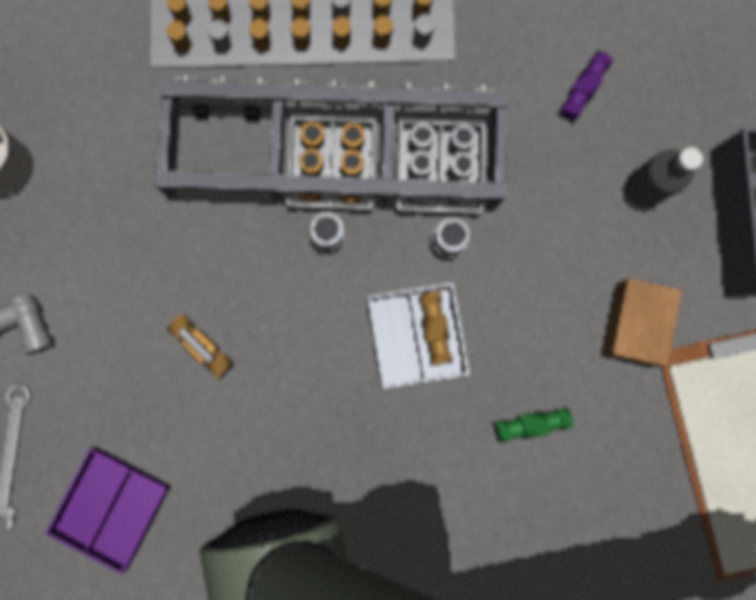

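View pics/scene0c.png

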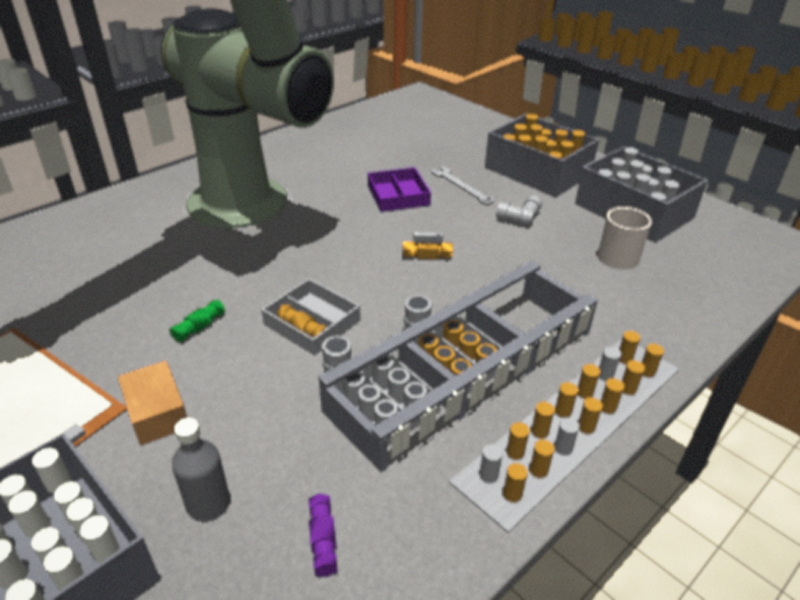

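Look-alikes, as top-camera pixels:
- **Valve:** the only handled brass part is at (200,215). The union is at (306,207), the green look-alike at (351,250) and the purple one at (373,100), and none of them has a handle.
- **Tray:** the steel tray is at (296,212), and the purple look-alike is at (159,288).
- **Empty bay:** the left one, at (211,109). The other two hold brass and galvanised sleeves.

I choose the valve at (200,215), the tray at (296,212) and the left bay. Next I fit their poses.

```bash
cat > h.py <<'E'
from cell import *
import numpy as np, cv2, itertools
from scipy.optimize import minimize
from scipy.spatial.transform import Rotation as R
def box(x0,x1,y0,y1,z0,z1): return np.array(list(itertools.product((x0,x1),(y0,y1),(z0,z1))))
MOD={'tray':box(-.06,.06,-.056,.056,0,.034),'rack':box(0,.14,-.2235,.2235,0,.074),
 'valve':np.vstack([box(-.0475,.0475,-.0075,.0075,0,.030),box(-.0475,.0475,-.015,.015,.007,.022),box(-.028,.028,-.005,.005,.032,.052)])}
def frame(c):
    s=get_state(); f=grab_frame(c); f['c']=c
    if c=='wrist':
        T=np.eye(4);T[:3,:3]=R.from_rotvec(s['eef_rot']).as_matrix();T[:3,3]=s['position'];f['cam_to_world']=T@f['T_tool_cam']
    return f
def proj(f,P):
    T=f['cam_to_world'];p=(np.atleast_2d(P)-T[:3,3])@T[:3,:3]
    if f['c']!='wrist': uv=p[:,:2]/p[:,2:]
    else:
        r=np.linalg.norm(p[:,:2],axis=1)+1e-12; uv=p[:,:2]*(np.arctan2(r,p[:,2])/r)[:,None]
    return uv*[f['fx'],f['fy']]+[f['cx'],f['cy']]
def ray(f,px):
    u=(np.array(px,float)-[f['cx'],f['cy']])/[f['fx'],f['fy']]
    if f['c']!='wrist': d=np.r_[u,1]
    else:
        t=np.linalg.norm(u)+1e-12; d=np.r_[u/t*np.sin(t),np.cos(t)]
    T=f['cam_to_world'];return T[:3,3],T[:3,:3]@d
def onplane(f,px,z):
    o,d=ray(f,px);return o+d*(z-o[2])/d[2]
def pts(name,p):
    c,s=np.cos(p[2]),np.sin(p[2]);M=MOD[name]
    return M@np.array([[c,s,0],[-s,c,0],[0,0,1]])+[p[0],p[1],p[3] if len(p)>3 else 0]
def seg(f,name,xy):
    "hull of the mask nearest to where xy projects"
    c=proj(f,[*xy,.015])[0]; L=silhouettes(f['c'],name)
    if not L: return None
    d=min(L,key=lambda d:np.linalg.norm(np.array(d['centre'])-c))
    if np.linalg.norm(np.array(d['centre'])-c)>60: return None
    m=cv2.morphologyEx(d['mask'].astype(np.uint8),cv2.MORPH_OPEN,np.ones((2,2)))
    n,l,st,_=cv2.connectedComponentsWithStats(m)
    k=np.isin(l,[i for i in range(1,n) if st[i,4]>25])
    q=np.argwhere(k)[:,::-1].astype(np.float32)
    f['d']=d
    return cv2.convexHull(q)
def ras(h,S=4):
    m=np.zeros((384*2,512*2),np.uint8);cv2.fillConvexPoly(m,np.round((h.reshape(-1,2)*2+.5)*16).astype(np.int32),1,shift=4);return m.astype(bool)
def fit(name,views,p0,usez=False):
    T=[(f,ras(h)) for f,h in views]
    def cost(p):
        c=0
        for f,m in T:
            r=ras(cv2.convexHull(proj(f,pts(name,p)).astype(np.float32)));c+=1-(r&m).sum()/max((r|m).sum(),1)
        return c/len(T)
    best=None
    n=4 if usez else 3
    sx=np.vstack([np.zeros(n),np.diag([.01,.01,.15,.01][:n])])
    for dy in (-.5,0,.5) :
        x0=np.array(list(p0)[:3]+[0]*(n-3));x0[2]+=dy
        r=minimize(cost,x0,method='Nelder-Mead',options=dict(initial_simplex=x0+sx,xatol=1e-4,fatol=1e-5,maxiter=250))
        if best is None or r.fun<best.fun:best=r
    return best.x,best.fun
E
python3 - <<'E'
from h import *
F={c:frame(c) for c in('top','scene')}
ft=F['top']
P={'tray':(*onplane(ft,(296,210),.017)[:2],.15),'valve':(*onplane(ft,(200,215),.025)[:2],-.6),'rack':(*onplane(ft,(260,153),.07)[:2],0.)}
np.set_printoptions(precision=4,suppress=True)
for n,p in P.items():
    print(n,np.array(p)); V=[]
    xy=np.array(p[:2])+([.07,0] if n=='rack' else [0,0])
    for c,f in F.items():
        h=seg(f,n,xy)
        if h is None: print('no mask',c);continue
        V.append((f,h))
    for S in [V]+[[v] for v in V]: print([v[0]['c'] for v in S],*fit(n,S,p))
    print('z free',*fit(n,V,p,True))
print([F['top']['d']['centre']])
E
```

```text
tray [ 0.4321 -0.1234  0.15  ]
no mask top
['scene'] [ 0.439  -0.1277  0.1523] 0.018589743589743635
['scene'] [ 0.439  -0.1277  0.1523] 0.018589743589743635
z free [ 0.4363 -0.1261  0.1525 -0.0027] 0.01876606683804627
valve [ 0.4226  0.1558 -0.6   ]
['top', 'scene'] [0.4194 0.1573 0.776 ] 0.226149530809029
['top'] [0.4167 0.1543 0.7759] 0.08097165991902833
['scene'] [0.4356 0.1545 0.8098] 0.14809523809523806
z free [ 0.4207  0.1604 -2.3513 -0.0105] 0.14701746641190017
rack [ 0.592  -0.0221  0.    ]
['top', 'scene'] [ 0.6128 -0.0187 -0.0568] 0.04387138639681576
['top'] [ 0.6102 -0.0186 -0.0641] 0.010656832568674113
['scene'] [ 0.6181 -0.0174 -0.0565] 0.010971887207291808
z free [ 0.6132 -0.0145 -0.059  -0.0066] 0.02282622278371793
[[259.5, 142.3]]
```

```bash
cat >> h.py <<'E'
np.set_printoptions(precision=4,suppress=True)
def down(a):
    "tool z down, tool y (closing line) at world angle a or a+pi, whichever keeps the last joint nearest its middle: chosen by caller"
    y=np.array([np.cos(a),np.sin(a),0]);z=np.array([0,0,-1.]);return R.from_matrix(np.c_[np.cross(y,z),y,z]).as_rotvec()
def pick_down(pos,a):
    c=[]
    for k in (a,a+np.pi):
        q=ik(pos,down(k))
        if q is not None:c.append((np.abs(q-get_state()['q'])[5],k))
    return down(min(c)[1])
E
python3 - <<'E'
from h import *
pos=[.42,.155,.30]; o=pick_down(pos,.78+np.pi/2); movep(pos,o)
A=frame('wrist'); print(A['T_tool_cam'],A['fx'],A['cx'],A['cy'])
cv2.imwrite('pics/w1.png',A['img'][:,:,::-1])
hv=seg(A,'valve',(.4194,.1573)); print(A['d']['score'],A['d']['centre'],proj(A,[.42,.157,.02]))
hr=seg(A,'rack',(.68,-.02)); print('rack',None if hr is None else A['d']['centre'])
pos2=[.40,.05,.30]; movep(pos2,o); B=frame('wrist'); hv2=seg(B,'valve',(.4194,.1573)); ht2=seg(B,'tray',(.439,-.1277))
V=[(f,h) for f,h in((A,hv),(B,hv2)) if h is not None]
p=(.4194,.1573,.776)
for S in [V]+[[v] for v in V]: print(*fit('valve',S,p))
print('z',*fit('valve',V,p,True))
if ht2 is not None: print('tray',*fit('tray',[(B,ht2)],(.439,-.1277,.152)))
a=A['img'].copy()
for q in proj(A,pts('valve',(*fit('valve',V,p)[0],))):cv2.circle(a,tuple(np.round(q).astype(int)),1,(0,255,0),-1)
cv2.imwrite('pics/w1o.png',a[:,:,::-1]);print(get_state()['clock'])
E
```

```text
[[ 0.0005 -0.9551 -0.2964  0.0757]
 [ 1.      0.0009 -0.0011 -0.0008]
 [ 0.0013 -0.2964  0.955  -0.1426]
 [ 0.      0.      0.      1.    ]] 297.3186396354542 255.14898348790842 196.50703044121548
0.7 [255.9, 153.6] [[254.6575 158.601 ]]
rack [433.2, 95.4]
[0.4207 0.158  0.7884] 0.07695245745627949
[0.4213 0.1575 0.7866] 0.10301109350237714
[0.4204 0.1582 0.7956] 0.04395782643957824
z [ 0.4205  0.1587  0.7884 -0.0028] 0.0715023744652219
tray [ 0.4304 -0.1277  0.1486] 0.05321426944279917
5.2667
```

View pics/w1o.png

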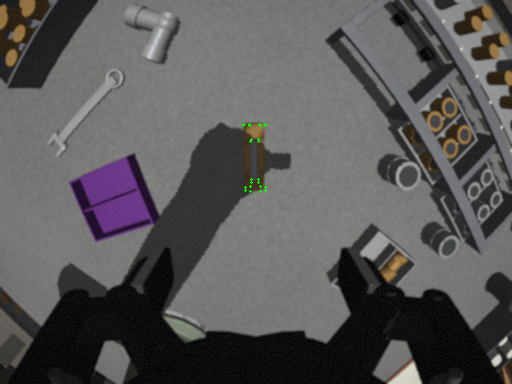

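Overlay matches the brass valve with its steel handle at (254,158), well separate from the purple tray at (113,197) and steel tray at (385,260). Now refining the tray and rack, then a close look and the grasp.

Run:
```python
from h import *
o=get_state()['eef_rot']
VT=[];VR=[]
def look(pos,rot):
    movep(pos,rot);sleep(.1);f=frame('wrist')
    h=seg(f,'tray',(.434,-.1277));g=None
    if h is not None:VT.append((f,h))
    return f
a1=np.pi/2+.0
T=[]
for pos in([.42,-.06,.30],[.36,-.15,.30],[.48,.06,.32]):
    r=pick_down(pos,a1);f=look(pos,r);
    h=seg(f,'rack',(.68,-.02))
    if h is not None and f['d']['score']>.3:VR.append((f,h))
    if pos[2]==.32: cv2.imwrite('pics/w2.png',f['img'][:,:,::-1]);
    u=seg(f,'union',(.434,-.15)); 
    if u is not None: print('union',onplane(f,f['d']['centre'],.018))
print(len(VT),len(VR),get_state()['clock'])
p=(.434,-.1277,.15)
for S in [VT]+[[v] for v in VT]: print('tray',*fit('tray',S,p))
print('tray z',*fit('tray',VT,p,True))
p=(.6128,-.0187,-.057)
for S in [VR]+[[v] for v in VR]: print('rack',*fit('rack',S,p))
```

```text
union [ 0.4387 -0.1527  0.018 ]
union [ 0.4398 -0.1542  0.018 ]
3 2 8.2
tray [ 0.4284 -0.1267  0.1385] 0.018703512695887436
tray [ 0.4283 -0.127   0.1411] 0.01084436466980776
tray [ 0.4286 -0.126   0.1444] 0.013497363796133532
tray [ 0.4279 -0.1274  0.1316] 0.013266998341625258
tray z [ 0.4286 -0.1266  0.1413  0.0017] 0.016051440909997217
rack [ 0.6129 -0.0158 -0.0599] 0.02667253095689709
rack [ 0.6131 -0.0148 -0.0615] 0.025308789252482256
rack [ 0.6109 -0.0158 -0.0558] 0.012375813202884611
```

View pics/w2.png

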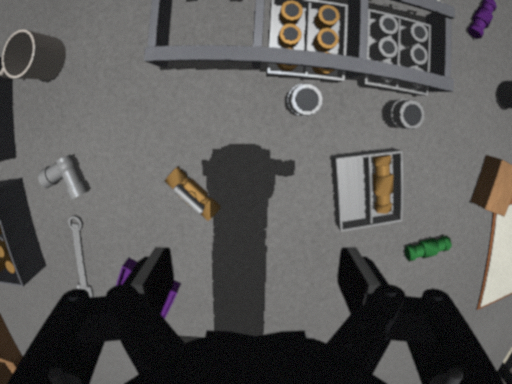

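The wrist view shows the tray at (368,188), the valve at (190,190), the couplings at (304,99) and (405,113), and the open left bay at (205,25). Next is the hover crop and the valve grasp.

Run:
```python
from h import *
p=np.array([.4205,.158]); pos=[*p,.16]; o=pick_down(pos,.788+np.pi/2); movep(pos,o); sleep(.15)
f=frame('wrist'); h=seg(f,'valve',p); x=None
if h is not None: x,c=fit('valve',[(f,h)],(*p,.788)); print('close fit',x,c); print(fit('valve',[(f,h)],(*p,.788),True))
im=f['img'].copy()
for q in proj(f,pts('valve',(*p,.788))):cv2.circle(im,tuple(np.round(q).astype(int)),1,(0,255,0),-1)
c=np.round(proj(f,[*p,.02])[0]).astype(int);r=im[max(c[1]-75,0):c[1]+75,c[0]-100:c[0]+100]
cv2.imwrite('pics/v1.png',cv2.resize(r[:,:,::-1],None,fx=3,fy=3)); print(get_state()['clock'])
```

```text
close fit [0.4219 0.1579 0.7794] 0.03239705029414197
(array([ 0.4216,  0.1577,  0.7796, -0.001 ]), np.float64(0.031094113734619233))
9.2583
```

View pics/v1.png

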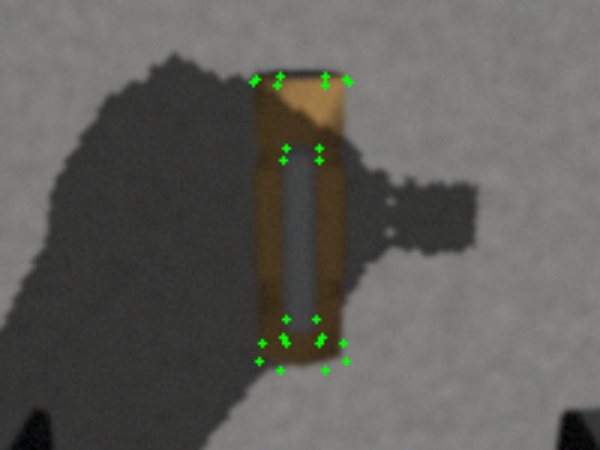

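The crop shows the brass body with the steel wing handle centred at (300,230). The fit agrees to about 1 mm, so I'm grasping it.

Run:
```python
from h import *
v=np.array([.4217,.1579]);o=pick_down([*v,.16],.781+np.pi/2)
move_l([*v,.10],.2,rot=o)
print(move_l([*v,.035],.1,until_force=8))
f0=get_state()['contact_force']
grab(50);s=get_state();print('gap',s['finger_gap'],s['grasp_force'],s['contact_force']-f0,s['position'])
move_l([*v,.15],.15);s=get_state();print('lift',s['finger_gap'],s['grasp_force'],s['contact_force']-f0,s['clock'])
t=(.4284,-.1267,.140); P=np.array([t[0]-.027*np.sin(t[2]),t[1]+.027*np.cos(t[2])])
# valve yaw equals tool yaw; keep the nearest turn
mid=[*P,.15]; oo=pick_down(mid,t[2]+np.pi/2); print('q',ik(mid,oo),s['q'])
movep(mid,oo);s=get_state();print(s['finger_gap'],s['clock'])
f=frame('top');cv2.imwrite('pics/top2.png',f['img'][:,:,::-1])
f=frame('wrist');cv2.imwrite('pics/w3.png',cv2.resize(f['img'],(768,576))[:,:,::-1])
```

```text
False
gap 0.0990440948051773 50.11500120162964 [-1.2696 -0.655   1.3973] [0.4217 0.158  0.0351]
lift 0.10556208018207888 49.37442898750305 [ 0.2342  0.1898 -3.9698] 12.1083
q [-0.4007  0.1982 -0.5961  0.7765  0.      2.6009] [ 0.1941  0.2237 -0.5651  0.7838 -0.      2.5547]
0.10193927770490374 13.1167
```

View pics/w3.png

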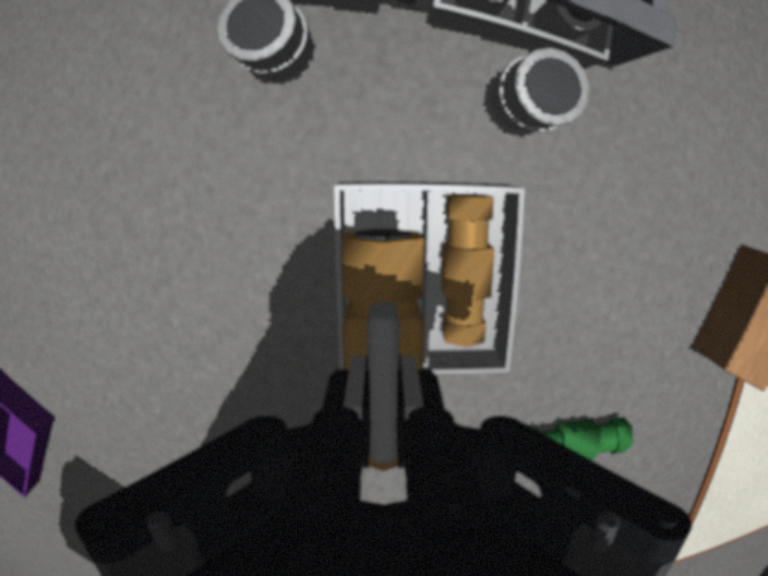

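Valve is gripped level, over the empty lane at (385,280). I'll check the tray's front rim corners, at (334,186) and (524,189) in this picture, and lower if they agree.

Run:
```python
from h import *
f=frame('wrist')
t=np.array([.4284,-.1267,.140]);c,s=np.cos(t[2]),np.sin(t[2]);Rm=np.array([[c,-s],[s,c]])
L=np.array([onplane(f,(334/1.5,186/1.5),.034)[:2],onplane(f,(524/1.5,189/1.5),.034)[:2]])
loc=(L-t[:2])@Rm;print('corners in tray frame',loc)
e=loc.mean(0)-[.06,0];print('err',e,np.arctan2(*(L[0]-L[1])[::-1])-np.pi/2)
if np.abs(e).max()<.005:
    P=np.array([.4246,-.1000])+Rm@[0,e[1]/2]
    move_l([*P,.06],.15)
    print(move_l([*P,.0375],.04,until_force=3)); z=get_state();print(z['position'],z['contact_force'])
    let_go();z=get_state();move_l([*P,.16],.2)
    sleep(.1);g=frame('wrist');cv2.imwrite('pics/w4.png',cv2.resize(g['img'],(768,576))[:,:,::-1])
    h=seg(g,'tray',t[:2]); print('tray',fit('tray',[(g,h)],t) if h is not None else 0)
    h=seg(g,'valve',P); print('valve',fit('valve',[(g,h)],(*P,.14),True) if h is not None else 0); print(get_state()['clock'])
```

```text
corners in tray frame [[ 0.0605  0.0575]
 [ 0.061  -0.0545]]
err [0.0007 0.0015] 0.1441753283574625
True
[ 0.4242 -0.0991  0.0381] [-1.9497  0.6237  5.5659]
tray (array([ 0.4286, -0.1263,  0.1444]), np.float64(0.02655945831570039))
valve (array([ 0.4238, -0.0993,  0.138 ,  0.0041]), np.float64(0.03261889862327905))
16.3
```

View pics/w4.png

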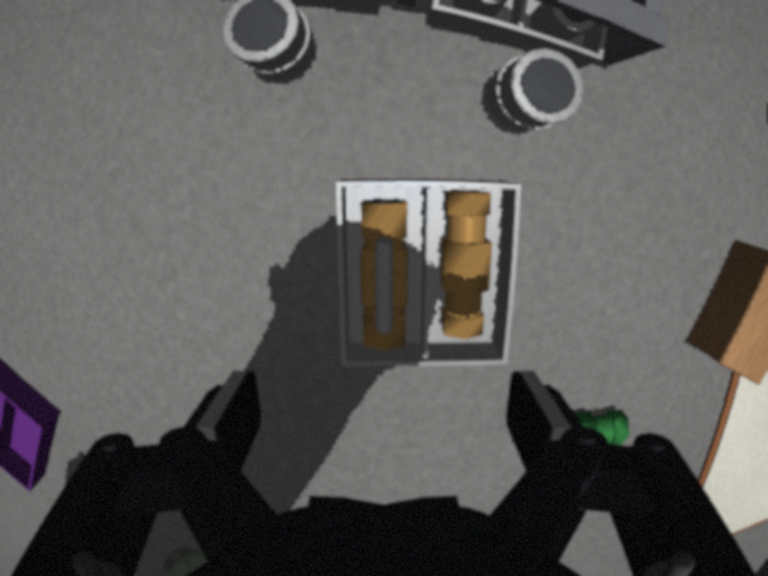

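The valve lies flat in its lane at (384,270), beside the union at (465,265). Now a sideways push with the open fingers along the tray's -y wall, bringing the tray onto the bay axis and turning it to the rack's yaw.

Run:
```python
from h import *
def loc(t,p): c,s=np.cos(t[2]),np.sin(t[2]);return np.array([t[0]+c*p[0]-s*p[1],t[1]+s*p[0]+c*p[1]])
H=np.array([.6714,.1252]);y=-.059;d=-.247
S=(.4286,-.1265,.142);E=(H[0]+d*np.cos(y),H[1]+d*np.sin(y),y);print('target tray',E)
A=loc(S,(0,-.095));B=loc(S,(0,-.069));C=loc(E,(0,-.067))
ra=pick_down([*A,.1],S[2]); k=R.from_rotvec(ra).as_matrix()[:,1];ang=np.arctan2(k[1],k[0]);rc=down(ang+E[2]-S[2])
for p,r in((A,ra),(C,rc)):print(ik([*p,.003],r))
movep([*A,.16],ra);move_l([*A,.003],.15)
move_l([*B,.003],.08);print(get_state()['contact_force'])
move_l([*C,.003],.09,rot=rc);s=get_state();print(s['contact_force'],s['clock'],s['position'])
move_l([*loc(E,(0,-.09)),.003],.08)
q=loc(E,(-.10,0));
move_l([*loc(E,(0,-.09)),.15],.2)
P=[*loc(E,(-.095,0)),.18];r=pick_down(P,E[2]+np.pi/2);movep(P,r);sleep(.15)
g=frame('wrist');cv2.imwrite('pics/w5.png',cv2.resize(g['img'],(768,576))[:,:,::-1])
h=seg(g,'tray',E[:2]);print('tray',fit('tray',[(g,h)],E) if h is not None else 0)
h=seg(g,'rack',(.68,-.02));print('rack',fit('rack',[(g,h)],(.6128,-.0165,-.059)) if h is not None else 0)
T=frame('top');h=seg(T,'tray',E[:2]);print('tray top',fit('tray',[(T,h)],E) if h is not None else 0)
print(get_state()['clock'])
```

```text
target tray (np.float64(0.4248297788066291), np.float64(0.13976454670259722), -0.059)
[-0.6123  0.5097 -0.6058  0.4554  0.      0.8165]
[-0.0017  0.4259 -0.7766  0.3684  0.      1.6281]
[ 0.412  -1.0337  0.3219]
[-0.0818 -5.5473  2.6725] 22.6833 [0.4208 0.0726 0.003 ]
tray (array([ 0.4266,  0.1414, -0.0614]), np.float64(0.0315167119630001))
rack (array([ 0.8072,  0.0261, -0.8354]), np.float64(0.37261389666581823))
tray top (array([ 0.4222,  0.1359, -0.052 ]), np.float64(0.0243045387994143))
25.6
```

View pics/w5.png

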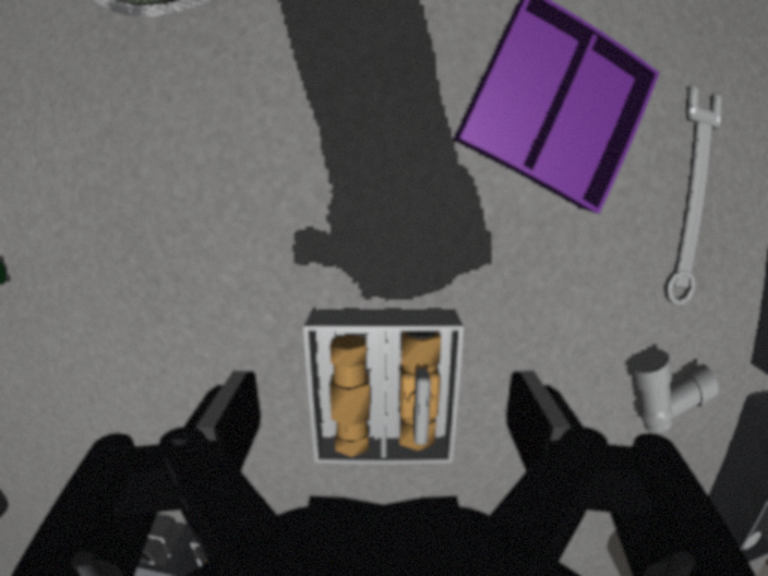

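The tray now sits at about (.426,.141) with yaw -.061, with both parts in place; this view faces the robot. I'll take one forward view to check its line-up with the bay.

Run:
```python
from h import *
s=get_state();k=R.from_rotvec(s['eef_rot']).as_matrix()[:,1];a=np.arctan2(k[1],k[0])
P=[.40,.10,.30];r=down(a+np.pi);print(s['q'][5],ik(P,r))
movep(P,r);sleep(.15);g=frame('wrist')
h=seg(g,'tray',(.4266,.1414));t=fit('tray',[(g,h)],(.4266,.1414,-.06));print('tray',t)
h=seg(g,'rack',(.68,-.02));b=fit('rack',[(g,h)],(.6128,-.0165,-.059)) if h is not None else 0;print('rack',b)
im=g['img'].copy()
# draw the predicted bay opening (bench level and top front) and the home tray
for nm,p in(('tray',t[0]),('rack',(.613,-.0165,-.059))):
    for q in proj(g,pts(nm,p)):cv2.circle(im,tuple(np.round(q).astype(int)),1,(0,255,0),-1)
c,s_=np.cos(-.059),np.sin(-.059)
for y in(.0785,.2115):
  for z,x in((.064,0),(.074,.0),(.074,.02)):
    q=proj(g,[.613+c*x-s_*y,-.0165+s_*x+c*y,z])[0];cv2.circle(im,tuple(np.round(q).astype(int)),1,(255,0,0),-1)
cv2.imwrite('pics/w6.png',cv2.resize(im[:260],None,fx=1.56,fy=1.56,interpolation=cv2.INTER_CUBIC)[:,:,::-1]);print(get_state()['clock'])
```

```text
0.2684827304406067 [ 0.0655  0.0249 -0.386   1.1599 -0.     -3.0166]
tray (array([ 0.424 ,  0.1389, -0.0566]), np.float64(0.010621988611476119))
rack 0
28.6667
```

View pics/w6.png

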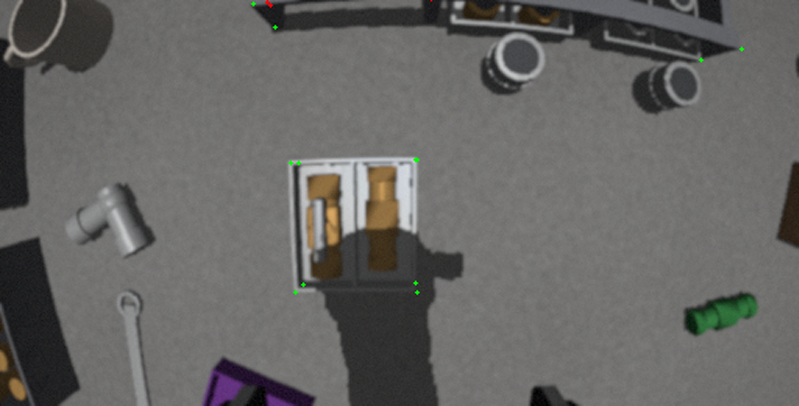

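The rim and rack overlays line up with the picture, and the tray is within 1 mm of the bay axis. Pushing it in from behind.

Run:
```python
from h import *
def loc(t,p): c,s=np.cos(t[2]),np.sin(t[2]);return np.array([t[0]+c*p[0]-s*p[1],t[1]+s*p[0]+c*p[1]])
t=(.424,.139,-.057);H=(.6714,.1252,-.059)
A=loc(t,(-.10,0));c=[(abs(q[5]),k) for k in(H[2]+np.pi/2,H[2]-np.pi/2) if (q:=ik([*A,.1],down(k))) is not None];r=down(min(c)[1])
movep([*A,.16],r);move_l([*A,.010],.15)
move_l([*loc(t,(-.074,0)),.010],.08)
z=.010
print(move_l([*loc(H,(-.071-.02,0)),z],.09,until_force=20),get_state()['position'],get_state()['contact_force'])
print(move_l([*loc(H,(-.071+.006,0)),z],.03,until_force=14));s=get_state()
print(s['position'],'nominal home tcp',loc(H,(-.071,0)),s['contact_force'],s['clock'])
```

```text
False [0.5777 0.1306 0.0093] [-6.693   1.0025  4.0728]
False
[0.6004 0.1293 0.0087] nominal home tcp [0.6005 0.1294] [-12.1807   0.5895   8.1431] 36.7917
```

Run:
```python
from h import *
s=get_state();print(s['position'],s['contact_force'])
p=s['position'];move_l([p[0]-.03,p[1]+.002,.012],.1);move_l([p[0]-.03,p[1]+.002,.2],.25)
k=R.from_rotvec(s['eef_rot']).as_matrix()[:,1];a=np.arctan2(k[1],k[0])
P=[.50,.10,.30]
for b in(a+np.pi,a):
    q=ik(P,down(b))
    if q is not None: break
movep(P,down(b));sleep(.15);g=frame('wrist');T=frame('top')
for f in(g,T):
    f['d']=None;h=seg(f,'tray',(.6714,.1252));print(f['c'],fit('tray',[(f,h)],(.6714,.1252,-.059)) if h is not None else 0)
a=cv2.resize(g['img'][:250,60:460],(800,500),interpolation=cv2.INTER_CUBIC)
cv2.imwrite('pics/w7.png',a[:,:,::-1]);print(get_state()['clock'])
```

```text
[0.6004 0.1293 0.0087] [-12.1807   0.5895   8.1431]
wrist (array([ 0.6693,  0.1253, -0.0618]), np.float64(0.010581437342000677))
top (array([ 0.6663,  0.12  , -0.0158]), np.float64(0.32417417417417416))
41.2417
```

View pics/w7.png

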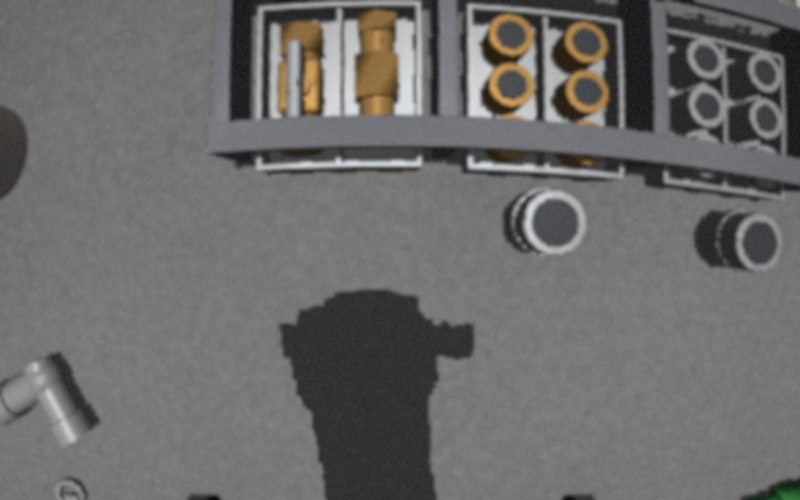

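The tray is in the left bay with both parts in it, and its rear rim at (340,165) sticks out much as the neighbour's does at (545,175). The fit leaves about 2 mm in doubt, so I'll press once more, more firmly, to prove it is against the buffers.

Run:
```python
from h import *
y=-.059;u=np.array([np.cos(y),np.sin(y)]);p=np.array([.6004,.1293])
A=p-.03*u;c=[(abs(q[5]),k) for k in(y+np.pi/2,y-np.pi/2) if (q:=ik([*A,.1],down(k))) is not None];r=down(min(c)[1])
movep([*A,.14],r);move_l([*A,.010],.2);f0=get_state()['contact_force'];print(f0)
move_l([*(p-.006*u),.010],.08)
for d in(0,.004,.008,.012):
    hit=move_l([*(p+d*u),.010],.03,until_force=24);s=get_state();print(d,hit,(s['position'][:2]-p)@u,s['position'][2],s['contact_force']-f0,s['clock'])
    if -(s['contact_force']-f0)[:2]@u>22:break
```

```text
[0.2266 0.1634 0.0487]
0 False -1.170659411044107e-05 0.00995459060833466 [-0.9832 -0.7885 -0.106 ] 45.5333
0.004 False 4.5188394388638374e-05 0.009340688339902318 [-8.1093 -0.4795  6.3144] 45.8167
0.008 False 1.458082336069554e-05 0.008696652299746168 [-17.0278   1.079   11.761 ] 46.1
0.012 False -0.00011162625319816269 0.007962985843230467 [-25.4703   0.4574  17.3447] 46.3833
```

Run:
```python
from h import *
y=-.059;u=np.array([np.cos(y),np.sin(y)]);p=np.array([.6004,.1293])
move_l([*(p-.03*u),.010],.1);move_l([*(p-.03*u),.2],.25)
s=get_state();k=R.from_rotvec(s['eef_rot']).as_matrix()[:,1];a=np.arctan2(k[1],k[0])
P=[.50,.10,.30];b=a+np.pi if ik(P,down(a+np.pi)) is not None else a
movep(P,down(b));sleep(.15);g=frame('wrist')
h=seg(g,'tray',(.6714,.1252));print(fit('tray',[(g,h)],(.6714,.1252,-.059)),fit('tray',[(g,h)],(.6714,.1252,-.059),True))
print([onplane(g,d['centre'],.04)[:2] for d in spot_in('wrist','valve')],[onplane(g,d['centre'],.02)[:2] for d in spot_in('wrist','union')])
print(get_state()['clock']);print(sign_off())
```

```text
(array([ 0.6693,  0.1254, -0.0578]), np.float64(0.02412878117813555)) (array([ 0.6688,  0.1248, -0.0543,  0.0039]), np.float64(0.019303118737034608))
[array([0.6765, 0.1508]), array([ 0.6441, -0.0683])] [array([ 0.3149, -0.2676]), array([0.6827, 0.1008]), array([ 0.7595, -0.3468])]
50.8917
the job is handed in; nothing more can be done
None
```

The valve lies flat in the tray's empty lane beside the union, and the tray is in the left bay, stopped firmly under a 25 N push at what I take to be the buffers; handed in at about 51 s.

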